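# Unclamp the milled sample block, load it on the hotplate, shut the vise

### The arm

A 6-joint arm with a two-finger parallel gripper is mounted at the origin on the work surface. World frame = base frame: x ahead of the robot, y to its left, z up, the work surface at z = 0. Lengths are in mm, angles in rad, forces in N, time in s.
With the tool pointing down it reaches from about 300 to 775 mm from the base axis. Payload 14.6 kg.
Tool frame: the origin (TCP) lies between the finger pads; the fingertips stand manip.tip_reach ahead of it and the grasp point (between the pads) lies 5 mm behind it (manip.tip_reach is the distance from the TCP to the fingertips, in mm); z points along the fingers, y is the line along which they close (so a half turn about z gives the same grasp; the last joint's range is limited). The gripper opens to 94 mm and grips with 3 to 60 N. Pads are 16 mm wide; open, the fingers measure 119 mm over their backs; the gripper's body (75 mm by 177 mm) begins 78 mm behind the grasp point.
Start: joints at [-1.274, 0.3, 1.521, -0, 1.321, -0.067], TCP at [195.698, -513.995, 180.846] pointing down, gripper open.
Joint ranges: [-3.03, 3.03], [-0.79, 2.21], [0.23, 2.52], [-1.04, 4.18], [0, 3.07], [-2.55, 2.55]. Speed limits (rad/s): [2.22, 2.22, 2.57, 3.14, 3.14, 3.14].

### API

Orientations are given as [roll, pitch, yaw] about the fixed x, y, z axes, in that order (R = Rz(yaw) Ry(pitch) Rx(roll)).
In Python, from cell import manip gives the robot as it stands. The module is installed in compiled form; this text tells all that it offers.
- The arm moves only by the shell command python3 -m creep 'ROWS' [FORCE]. ROWS is JSON, a list of rows, each a list of 3 entries, a list of its own where there are three numbers: the opening, from -1 (shut) to 1 (fully open), then the shift along the tool's x, y, z in cm, then the turn about the tool's z in units of 5 degrees (1.0 is 5 degrees). In form: [[grip, [tx, ty, tz], roll], ...]. A call has 1 to 12 rows; each row is the pose to reach, as a shift and turn from the pose commanded when the call began, along the tool's axes at that moment; what a row does not reach only later rows make up. A row lasts 1/10 s, in which the tool goes at most 50 mm and 8.59 degrees, less where a joint would pass 70% of its speed; a pose out of reach is approached as far as the arm can. A call with a gripper value outside its range is refused whole. The fingers move at their own pace and stop on an object; FORCE is the grip in N (left out, the last holds). Time passes only in rows, so rows that repeat a pose let the fingers close. It gives the time, the measured TCP pose, the force, the opening and the grip force at its end, in the units of the state.
- manip.read_state(): the state, without advancing time (a new reading comes with each control period).
- manip.camera(name): name is "scene" or "top"; returns the picture (400x640x3 uint8, red, green, blue); there is no depth.
- manip.camera_params(name): a dict with "fovy" (degrees; the focal length in pixels is half the picture's height over the tangent of half this angle, whatever the lens; pixels are square), "cx", "cy" (the principal point, pixels), "origin" and "attitude" of the camera in the world. Camera axes: x right, y down, z forward; pixel columns grow to the right and rows downward; lengths in mm; the calibration is good to about 2 mm. A picture is of the moment at which its call begins. camera_params takes no time and is no camera call.
- manip.sign_off(): hands the job in; it is judged then, once.
The state is a dict: "clock": time; "joints": joint angles; "qd": joint speeds; "effort": joint torques, N m; "eef_pos": TCP position; "eef_rot": TCP orientation; "wrist_force": force on the tool from outside, world axes, zero at the start; "moment": the same for the moment, N m; "finger_gap": finger opening in mm; "finger_force": force on a finger pad.
Only numpy, scipy, OpenCV 4.12 (cv2) and the standard library are available. Lean on these libraries where they do the work, as an engineer would, in place of code of your own. Each camera call takes 0.05 s, during which the arm holds its last target. There are 200 camera calls.

### The job

The freshly milled aluminium sample block is clamped in the bench vise: slide the vise jaw fully open, lift the block out and set it down flat, pockets up, in the middle of the hotplate's white top. Then drop every loose hexagonal brass slug into the block, one to a pocket and right down in it, and slide the empty vise fully shut again. Leave everything else on the bench where it is.

Things in the scene. Friction and masses are not known exactly. Their poses are not given: they have to be found in the camera images.
- vise: Low fixed bench vise, blue bed 235 x 92 x 20 mm with a fixed steel jaw at its -x end. Origin on the bench under the bed, x along the jaw's travel, z up; the bed spans x -105 to +130 mm, y +-46 mm, its top is at z 20 mm. The fixed jaw's clamping face is at x = -60 mm (jaw 28 mm thick, top at z 50 mm). The block starts between the jaws, its long side along x.
- jaw (a joint): Sliding jaw's travel along the vise's +x, m: 0 = fully shut (jaw faces meet), 0.13 = fully open (end stop). About 5 N of friction; stays where left. Jaw face at vise x = -60 mm + travel. A 7 mm lip on it, underside at z 52.5 mm, overhangs the clamped block's end and stops it being lifted until the jaw is open. Jaw 35 mm thick, 90 mm wide, top at z 58.5 mm.
- jaw_lug (a point): Point in the black upright grip lug on top of the sliding jaw; the lug is 14 mm (vise x) by 26 mm (vise y), from z 58 to 103 mm above the bench; this point is on its axis, 85 mm above the bench, 20 mm behind the jaw face. Pinch it from above to slide the jaw.
- block: Milled aluminium sample block 92 (x) x 63 (y) x 30 mm, about 0.3 kg, with 2 x 3 square open pockets in its top. Origin at the centre of its underside, z up. It can be gripped from above across its 63 mm width (y).
- hotplate: Grey laboratory hotplate, fixed, body 190 x 165 mm, with a square white ceramic top 150 x 150 mm whose surface is 80 mm above the bench. Origin on the bench under the centre of the white top; two black knobs on its -x side.
- block_hole0 (a point): Centre of the mouth of one pocket in the block's top face; pocket 24 x 24 mm, sides along the block's x and y, 20 mm deep, pockets 29 mm apart. One slug fits in each.
- block_hole1 (a point): Centre of the mouth of one pocket in the block's top face; pocket 24 x 24 mm, sides along the block's x and y, 20 mm deep, pockets 29 mm apart. One slug fits in each.
- block_hole2 (a point): Centre of the mouth of one pocket in the block's top face; pocket 24 x 24 mm, sides along the block's x and y, 20 mm deep, pockets 29 mm apart. One slug fits in each.
- block_hole3 (a point): Centre of the mouth of one pocket in the block's top face; pocket 24 x 24 mm, sides along the block's x and y, 20 mm deep, pockets 29 mm apart. One slug fits in each.
- block_hole4 (a point): Centre of the mouth of one pocket in the block's top face; pocket 24 x 24 mm, sides along the block's x and y, 20 mm deep, pockets 29 mm apart. One slug fits in each.
- block_hole5 (a point): Centre of the mouth of one pocket in the block's top face; pocket 24 x 24 mm, sides along the block's x and y, 20 mm deep, pockets 29 mm apart. One slug fits in each.
- slug0: Hexagonal brass slug, 16 mm across flats (18.5 mm across corners), 20 mm tall, about 40 g, standing on the bench at the start (it may be absent). Origin at its centre, z along its length, x square to one pair of flats (further pairs every 60 degrees). Standing in a pocket its top is flush with the block's.
- slug1: Hexagonal brass slug, 16 mm across flats (18.5 mm across corners), 20 mm tall, about 40 g, standing on the bench at the start (it may be absent). Origin at its centre, z along its length, x square to one pair of flats (further pairs every 60 degrees). Standing in a pocket its top is flush with the block's.
- slug2: Hexagonal brass slug, 16 mm across flats (18.5 mm across corners), 20 mm tall, about 40 g, standing on the bench at the start (it may be absent). Origin at its centre, z along its length, x square to one pair of flats (further pairs every 60 degrees). Standing in a pocket its top is flush with the block's.
- slug3: Hexagonal brass slug, 16 mm across flats (18.5 mm across corners), 20 mm tall, about 40 g, standing on the bench at the start (it may be absent). Origin at its centre, z along its length, x square to one pair of flats (further pairs every 60 degrees). Standing in a pocket its top is flush with the block's.
- slug4: Hexagonal brass slug, 16 mm across flats (18.5 mm across corners), 20 mm tall, about 40 g, standing on the bench at the start (it may be absent). Origin at its centre, z along its length, x square to one pair of flats (further pairs every 60 degrees). Standing in a pocket its top is flush with the block's.
- slug5: Hexagonal brass slug, 16 mm across flats (18.5 mm across corners), 20 mm tall, about 40 g, standing on the bench at the start (it may be absent). Origin at its centre, z along its length, x square to one pair of flats (further pairs every 60 degrees). Standing in a pocket its top is flush with the block's.
- stopper: Round black rubber stopper, 28 mm wide at the top, 26 mm tall; loose, not part of the job, leave it. Origin at the middle of its underside.
- jar: Small amber sample jar with a white cap, 44 mm wide, 42 mm tall; loose, not part of the job, leave it. Origin at the middle of its underside.
- beaker: Empty glass beaker, 60 mm wide, 70 mm tall; loose, not part of the job, leave it. Origin at the middle of its underside.
- wrench: Steel wrench lying flat, 160 mm long; loose, not part of the job, leave it. Origin at its middle, x along it.

How it is judged:
By the outcome, as a careful person would: the job done as asked, in the order asked, and still so for the second after the job is handed in, with the robot touching nothing.
Of slug0, slug1, slug2, slug3, slug4, slug5 only 4 to 6 are there at a start; the rules pass over those that are not, and their reading is None.
At some moment in a run one of slug0, slug1, slug2, slug3, slug4, slug5 may be knocked a few centimetres aside while the robot is not near it.
It also fails if it takes over 208 s, if anything falls off the work surface, if the arm or the gripper's body presses on something with over 40 N, if the wrist force passes 120 N, or if a joint passes its speed limit or range.

## Working session

There is one attempt and no reset: what is moved stays moved. The work goes in short steps, Python scripts to look and compute and a shell command to move; the robot and the scene stay as the last step left them, time stands still between calls to the robot, and variables do not carry over. Pictures are saved under pics/ and viewed, at most 14 in all, crops included, and the job is handed in when it is done.

```bash
mkdir -p pics; python3 - <<'E'
from cell import manip
import cv2
print(manip.tip_reach)
s=manip.read_state();print({k:s[k] for k in('clock','eef_pos','eef_rot','finger_gap')})
for n in('scene','top'):
    print(manip.camera_params(n)); cv2.imwrite(f'pics/{n}0.png',manip.camera(n)[:,:,::-1])
E
```

```text
14.0
{'clock': 0.0, 'eef_pos': array([ 195.60212498, -513.7032814 ,  180.25622665]), 'eef_rot': array([-3.14035917e+00, -1.02774661e-04,  3.63740789e-01]), 'finger_gap': 94.00790798106371}
{'fovy': 48.0366142535445, 'cx': 323.47489354541136, 'cy': 197.00889165629175, 'origin': array([1372.90183474,  184.94815138,  712.24794112]), 'attitude': array([-2.2196346 ,  0.00837087,  1.72421409])}
{'fovy': 55.305537050258664, 'cx': 321.0856170783057, 'cy': 197.35773744170328, 'origin': array([ 430.22310385,   45.3979885 , 1005.09345061]), 'attitude': array([-2.98215096,  0.02333995, -1.55971031])}
```

View pics/scene0.png

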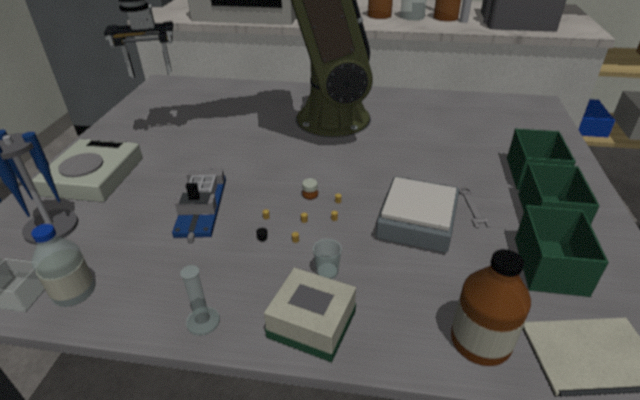

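View pics/top0.png

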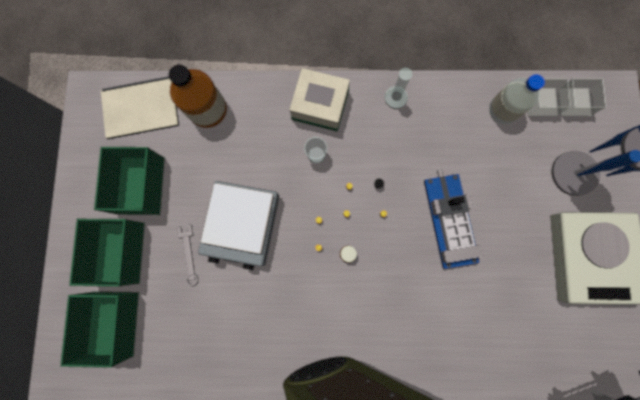

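The pictures show five brass slugs, at top-view pixels (349,186), (319,220), (347,214), (384,213) and (319,248). The vise with the block is at about (452,220), its sliding jaw away from the robot, and the hotplate top is at (240,222). Next I measure.

```bash
cat > h.py <<'E'
import numpy as np, cv2
from scipy.spatial.transform import Rotation as Ro
from cell import manip
P={n:manip.camera_params(n) for n in('scene','top')}
def M(n):
    p=P[n]; return 200/np.tan(np.radians(p['fovy']/2)),Ro.from_euler('xyz',p['attitude']).as_matrix(),np.array(p['origin'])
def ray(n,uv):
    f,R,o=M(n); d=R@np.array([(uv[0]-P[n]['cx'])/f,(uv[1]-P[n]['cy'])/f,1]); return o,d/np.linalg.norm(d)
def plane(n,uv,z):
    o,d=ray(n,uv); return o+d*(z-o[2])/d[2]
def proj(n,p):
    f,R,o=M(n); c=R.T@(np.array(p)-o); return np.array([P[n]['cx']+f*c[0]/c[2],P[n]['cy']+f*c[1]/c[2]])
def tri(us,ut):
    A=0;b=0
    rs=[ray('scene',us),ray('top',ut)]
    for o,d in rs:
        K=np.eye(3)-np.outer(d,d);A=A+K;b=b+K@o
    p=np.linalg.solve(A,b); return p,sum(np.linalg.norm((np.eye(3)-np.outer(d,d))@(p-o)) for o,d in rs)
def blobs(img,mask,amin=6):
    n,l,s,c=cv2.connectedComponentsWithStats(mask.astype(np.uint8)); return [(c[i],s[i]) for i in range(1,n) if s[i][4]>=amin]
def brass(img):
    h=cv2.cvtColor(img,cv2.COLOR_RGB2HSV).astype(int)
    return (h[...,0]>12)&(h[...,0]<32)&(h[...,1]>110)&(h[...,2]>70)
def slugs(it,isc):
    """triangulated slug centres, colour-weighted centroids"""
    out=[];L={}
    for n,im in(('top',it),('scene',isc)):
        f=im.astype(float); w=np.clip(f[...,0]-f[...,2]-25,0,None); L[n]=[]
        for c,s in blobs(im,brass(im),8):
            if s[4]>150: continue
            x,y,a,b=s[0]-2,s[1]-2,s[2]+4,s[3]+4
            if x<0 or y<0: continue
            q=w[y:y+b,x:x+a]; Y,X=np.mgrid[y:y+b,x:x+a]
            L[n].append(((q*X).sum()/q.sum(),(q*Y).sum()/q.sum(),s[4]))
    for t in L['top']:
        for s in L['scene']:
            p,e=tri(s[:2],t[:2])
            if e<9 and -30<p[2]<150: out.append((p.round(1),round(e,1),np.round(t,1),np.round(s,1),plane('top',t[:2],10).round(1)))
    return out
E
python3 - <<'E'
from h import *
it=cv2.imread('pics/top0.png')[:,:,::-1];isc=cv2.imread('pics/scene0.png')[:,:,::-1]
for o in slugs(it,isc): print(*o)
a=cv2.resize(it[160:280,415:495],None,fx=5,fy=5,interpolation=cv2.INTER_CUBIC)
b=cv2.resize(isc[160:250,160:240],None,fx=5,fy=5,interpolation=cv2.INTER_CUBIC)
b=cv2.copyMakeBorder(b,0,150,0,0,cv2.BORDER_CONSTANT)
cv2.imwrite('pics/vise.png',np.hstack([a,b])[:,:,::-1])
E
```

```text
[621.3  -3.4  14.6] 1.0 [348.9 185.6  32. ] [294.9 236.   53. ] [622.1  -3.1  10. ]
[548.2   3.6  14.3] 1.2 [346.3 213.2  31. ] [303.8 216.4  49. ] [548.6   4.   10. ]
[548.9 -92.3  14.1] 0.8 [383.2 213.2  33. ] [265.5 213.1  48. ] [549.3 -92.5  10. ]
[525.   79.   63.9] 8.2 [318.5 219.6  34. ] [337.9 197.1  42. ] [531.   76.6  10. ]
[530.6  75.8  14.4] 1.3 [318.5 219.6  34. ] [334.1 214.5  43. ] [531.   76.6  10. ]
[459.1  75.8  14.2] 1.2 [318.2 247.3  32. ] [337.9 197.1  42. ] [459.2  76.5  10. ]
```

View pics/vise.png

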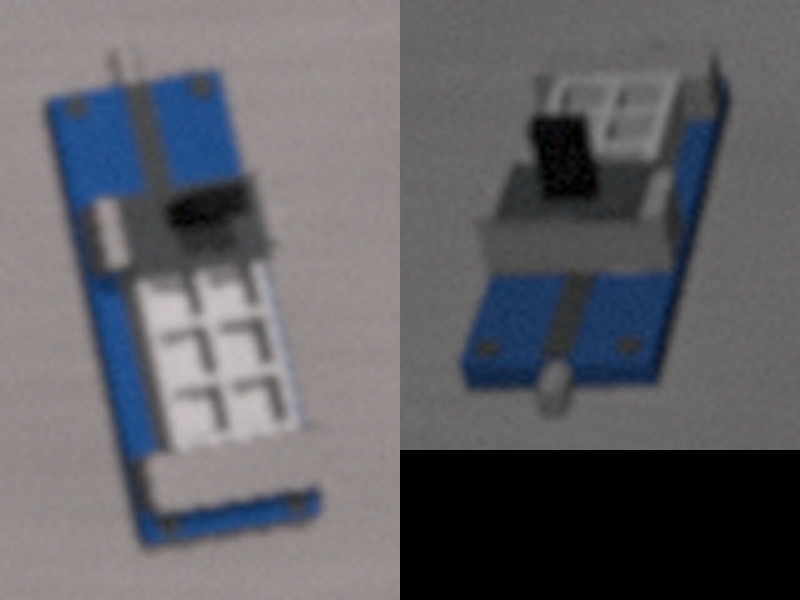

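The crop shows the vise clearly, scaled 5 and offset (415,160) in the top view. The bed corners are at crop (48,100), (220,70), (320,490) and (142,548). The lug is black at (168–250,185–228), and the block's 2x3 pockets lie between the jaws. Next I fit these numerically.

```bash
cat >> h.py <<'E'
def rectmask(n,mask):
    c=max(cv2.findContours(mask.astype(np.uint8),cv2.RETR_EXTERNAL,cv2.CHAIN_APPROX_NONE)[0],key=cv2.contourArea); return c
def quad(c):
    h=cv2.convexHull(c); return cv2.approxPolyN(h,4,approxCurve=cv2.convexHull(c)) if 0 else cv2.approxPolyDP(h,0.06*cv2.arcLength(h,True),True)[:,0]
E
python3 - <<'E'
from h import *
I={n:cv2.imread(f'pics/{n}0.png')[:,:,::-1].copy() for n in('top','scene')}
H={n:cv2.cvtColor(I[n],cv2.COLOR_RGB2HSV).astype(int) for n in I}
def win(n,x0,x1,y0,y1):
    m=np.zeros((400,640),bool);m[y0:y1,x0:x1]=1;return m
bl={n:(H[n][...,0]>100)&(H[n][...,0]<125)&(H[n][...,1]>120) for n in I}
W={'top':win(0,410,495,160,285),'scene':win(0,160,240,160,250)}
m=bl['top']&W['top']; pts=np.argwhere(m)[:,::-1]
w=np.array([plane('top',p,20)[:2] for p in pts],np.float32)
r=cv2.minAreaRect(w);print('bed',r,cv2.boxPoints(r).round(1).tolist())
for n in I:
    k=(I[n].max(2)<45)&W[n]
    for c,s in blobs(I[n],k,15): print('black',n,c.round(1),s)
# hotplate white top
for n,wn in(('top',win(0,195,285,175,275)),('scene',win(0,370,470,165,255))):
    k=(I[n].min(2)>(165 if n=='top' else 130))&wn
    c=rectmask(n,k);q=quad(c);print('plate',n,cv2.contourArea(c),q.tolist())
    if n=='top':
        r=cv2.minAreaRect(np.array([plane(n,p,80)[:2] for p in c[:,0]],np.float32));print(r)
    else:
        r=cv2.minAreaRect(np.array([plane(n,p,80)[:2] for p in c[:,0]],np.float32));print(r)
# block
g=I['top'][195:262,438:482].min(2)
k=np.zeros((400,640),np.uint8);k[195:262,438:482]=g>150
E
```

```text
bed ((531.120849609375, -263.0020751953125), (230.54476928710938, 89.56964111328125), 10.005188941955566) [[409.79998779296875, -238.89999389648438], [425.3999938964844, -327.1000061035156], [652.4000244140625, -287.1000061035156], [636.9000244140625, -198.89999389648438]]
black top [455.6 201.5] [448 197  16  10 108]
black scene [192.5 192.3] [186 183  15  19 199]
plate top 3530.0 [[214, 184], [271, 194], [259, 252], [201, 241]]
((528.188720703125, 276.0475769042969), (149.01414489746094, 148.6587677001953), 80.063720703125)
plate scene 2454.0 [[395, 178], [455, 188], [449, 225], [384, 214]]
((529.7151489257812, 274.10357666015625), (146.93603515625, 150.5586700439453), 80.16232299804688)
```

```bash
cat >> h.py <<'E'
def go(x,y,z,yaw):
    """tool-axis shift (cm) and roll units from present measured pose"""
    s=manip.read_state(); R=Ro.from_euler('xyz',s['eef_rot']).as_matrix()
    y0=np.degrees(s['eef_rot'][2]); d=R.T@(np.array([x,y,z])-s['eef_pos'])/10
    print('at',s['eef_pos'].round(1),'yaw',y0.round(1),'-> shift',d.round(2),'roll',round(-(((yaw-y0)+180)%360-180)/5,2), 'gap',round(s['finger_gap'],1),'F',s['wrist_force'].round(1),'t',round(s['clock'],1))
E
python3 - <<'E'
from h import *
print(tri((192.5,192.3),(455.6,201.5)))
th=np.radians(10);u=np.array([np.cos(th),np.sin(th)]);o=np.array([518.8,-265.2])
isc=cv2.imread('pics/scene0.png');it=cv2.imread('pics/top0.png')
for z in(60,103):
  for x in(45,59):
    for y in(-13,13):
      p=o+x*u+y*np.array([-u[1],u[0]]);print(z,x,y,p.round(),proj('top',[*p,z]).round(1),proj('scene',[*p,z]).round(1))
# block-top light area between jaws
k=np.zeros((400,640),np.uint8);k[195:262,438:482]=it[195:262,438:482].min(2)>150
w=np.array([plane('top',p,50)[:2] for p in np.argwhere(k)[:,::-1]])-o
v=w@np.array([[u[0],-u[1]],[u[1],u[0]]])
m=(v[:,0]>-58)
print('block v-frame x',np.percentile(v[m,0],[1,99]),'y',np.percentile(v[m,1],[1,50,99]))
l=o+52*u; go(l[0],l[1],170,100); go(l[0],l[1],86,100)
E
```

```text
(array([ 571.60282545, -260.0692184 ,   76.74562656]), np.float64(0.8992856825945328))
60 45 -13 [ 565. -270.] [457.8 205. ] [191. 196.]
60 45 13 [ 561. -245.] [447.5 206.7] [201.7 195.8]
60 59 -13 [ 579. -268.] [456.6 199.5] [189.7 199.5]
60 59 13 [ 575. -242.] [446.3 201.2] [200.6 199.3]
103 45 -13 [ 565. -270.] [463.8 202.4] [187.6 181.5]
103 45 13 [ 561. -245.] [453.  204.2] [198.6 181.3]
103 59 -13 [ 579. -268.] [462.5 196.7] [186.3 185. ]
103 59 13 [ 575. -242.] [451.7 198.5] [197.4 184.7]
block v-frame x [-57.57774433  19.81593754] y [-34.68336067  -2.61207517  26.93678091]
at [ 195.6 -513.8  180.4] yaw 20.8 -> shift [ 44.15 -10.75   1.05] roll -15.83 gap 94.0 F [-0.6  0.1  0.4] t 0.1
at [ 195.6 -513.8  180.4] yaw 20.8 -> shift [ 44.15 -10.74   9.45] roll -15.83 gap 94.0 F [-0.6  0.1  0.4] t 0.1
```

```bash
R='[1,[44.15,-10.75,1.0],-15.83]'; python3 -m creep '[[1,[44.2,-10.75,1.0],-15.83],[1,[44.2,-10.75,1.0],-15.83],[1,[44.2,-10.75,1.0],-15.83],[1,[44.2,-10.75,1.0],-15.83],[1,[44.2,-10.75,1.0],-15.83],[1,[44.2,-10.75,1.0],-15.83],[1,[44.2,-10.75,1.0],-15.83],[1,[44.2,-10.75,1.0],-15.83],[1,[44.2,-10.75,1.0],-15.83],[1,[44.2,-10.75,1.0],-15.83],[1,[44.2,-10.75,1.0],-15.83],[1,[44.2,-10.75,1.0],-15.83]]' 30
python3 - <<'E'
from h import *
go(570,-257,86,100)
it,isc=manip.camera('top'),manip.camera('scene')
a=cv2.resize(it[150:280,405:495],None,fx=4,fy=4,interpolation=cv2.INTER_CUBIC)
b=cv2.resize(isc[130:260,150:250],None,fx=4,fy=4,interpolation=cv2.INTER_CUBIC)
cv2.imwrite('pics/lug.png',np.hstack([a,b])[:,:,::-1])
E
```

```text
clock: 1.3
eef_pos: [569.7, -256.9, 170.6]
eef_rot: [-3.141, -0.0, 1.743]
wrist_force: [-0.9, -0.5, 0.3]
finger_gap: 94.4
finger_force: 0.0
at [ 569.7 -256.9  170.6] yaw 99.9 -> shift [-0.01  0.03  8.46] roll -0.03 gap 94.4 F [-0.9 -0.5  0.3] t 1.3
```

View pics/lug.png

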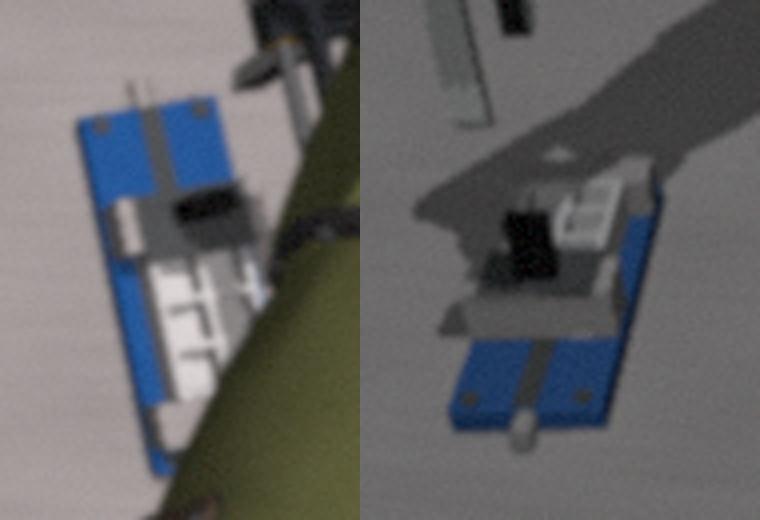

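The view shows the arm over the vise, with one fingertip at about scene pixel (181,161). I check that against the projection of the known tip.

```bash
python3 - <<'E'
from h import *
for s in(47,53,59,-47,-53): 
    p=np.array([569.7,-256.9])+s*np.array([np.cos(.1745),np.sin(.1745)]); print(s,proj('scene',[*p,156.6]).round(1),proj('top',[*p,156.6]).round(1))
E
```

```text
47 [183.2 175.5] [461.4 176.7]
53 [182.6 177.1] [460.8 174.1]
59 [181.9 178.6] [460.2 171.5]
-47 [192.2 153. ] [470.8 217.7]
-53 [192.8 151.7] [471.4 220.3]
```

```bash
python3 - <<'E'
from h import *
print(tri((180,161),(464,170)))
it,isc=manip.camera('top'),manip.camera('scene')
a=cv2.resize(it[110:260,420:540],None,fx=4,fy=4,interpolation=cv2.INTER_CUBIC)
b=cv2.resize(isc[60:210,140:220],None,fx=4,fy=4,interpolation=cv2.INTER_CUBIC)
cv2.imwrite('pics/lug2.png',np.hstack([a,b])[:,:,::-1])
E
```

```text
(array([ 622.18581299, -242.56712693,  198.22635747]), np.float64(3.7838063633935386))
```

View pics/lug2.png

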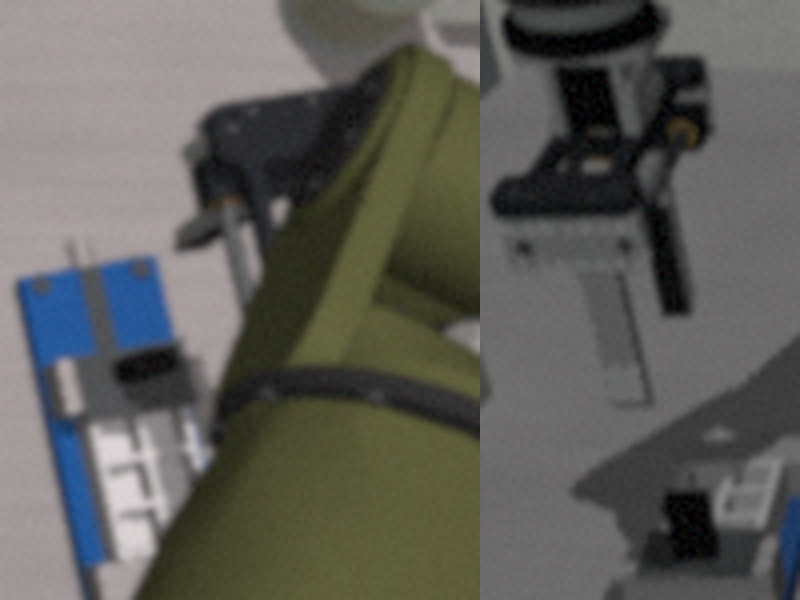

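The scene view puts the fingertip at (177,161), but the model predicts (183,176). So the open fingertips seem to stand higher than the nominal reach. I descend, close on the lug and check the gap.

```bash
python3 -m creep '[[1,[0,0,4],0],[1,[0,0,8.4],0],[1,[0,0,8.4],0],[1,[0,0,8.4],0]]' 30
python3 - <<'E'
from h import *
it,isc=manip.camera('top'),manip.camera('scene')
b=cv2.resize(isc[110:230,140:240],None,fx=5,fy=5,interpolation=cv2.INTER_CUBIC)
cv2.imwrite('pics/lug3.png',b[:,:,::-1])
for z in(72,90,110):
  for s in(50,-50):
    p=np.array([569.7,-256.9])+s*np.array([np.cos(.1745),np.sin(.1745)]); print(z,s,proj('scene',[*p,z]).round(1))
E
```

```text
clock: 1.9
eef_pos: [570.5, -256.8, 88.0]
eef_rot: [-3.142, -0.0, 1.744]
wrist_force: [0.4, -1.1, 0.8]
finger_gap: 93.9
finger_force: 0.0
72 50 [190.1 206.5]
72 -50 [198.8 181.5]
90 50 [188.6 200.4]
90 -50 [197.5 175.6]
110 50 [187.  193.3]
110 -50 [196.  168.8]
```

View pics/lug3.png

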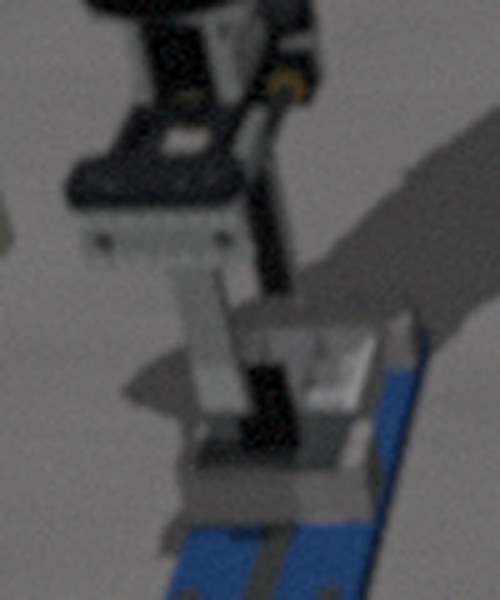

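Both fingertips appear at z≈110, above the lug top. Closing here tells whether they extend on closing, and it is harmless either way.

```bash
python3 -m creep '[[-1,[0,0,0],0],[-1,[0,0,0],0],[-1,[0,0,0],0],[-1,[0,0,0],0],[-1,[0,0,0],0],[-1,[0,0,0],0],[-1,[0,0,0],0],[-1,[0,0,0],0]]' 30
python3 - <<'E'
from h import *
isc=manip.camera('scene')
b=cv2.resize(isc[110:230,140:240],None,fx=5,fy=5,interpolation=cv2.INTER_CUBIC)
cv2.imwrite('pics/lug4.png',b[:,:,::-1])
E
```

```text
clock: 2.8
eef_pos: [570.5, -256.2, 86.8]
eef_rot: [-3.142, -0.0, 1.745]
wrist_force: [-0.4, 0.6, 0.1]
finger_gap: 33.3
finger_force: 0.0
```

View pics/lug4.png

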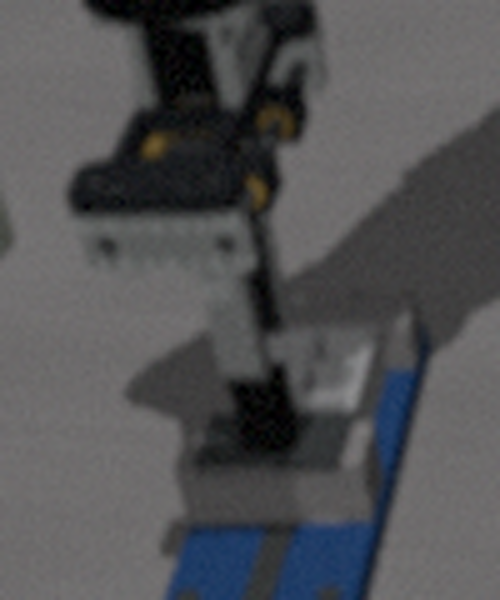

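The fingers close slowly (about 75 mm/s) and are at 33 mm now. I keep closing and see whether they stop at the lug's 14 mm.

```bash
python3 -m creep '[[-1,[0,0,0],0],[-1,[0,0,0],0],[-1,[0,0,0],0],[-1,[0,0,0],0],[-1,[0,0,0],0],[-1,[0,0,0],0]]' 30
```

```text
clock: 3.45
eef_pos: [570.5, -256.3, 86.9]
eef_rot: [3.142, 0.0, 1.745]
wrist_force: [-0.4, -0.8, -0.1]
finger_gap: 0.4
finger_force: 0.0
```

The fingers closed fully at 0.4 mm, so the tips really are above the lug. The true tip is about 36 mm higher than "tip_reach" implies. I touch the lug top (z 103) gently to calibrate.

```bash
for i in 1; do python3 -m creep '[[-1,[0,0,0.1],0],[-1,[0,0,0.2],0],[-1,[0,0,0.3],0],[-1,[0,0,0.3],0]]' 30; done; python3 -m creep '[[-1,[0,0,0.1],0],[-1,[0,0,0.2],0],[-1,[0,0,0.2],0]]' 30 | grep -E 'pos|force'; python3 -m creep '[[-1,[0,0,0.1],0],[-1,[0,0,0.2],0],[-1,[0,0,0.2],0]]' 30| grep -E 'pos|force'
```

```text
clock: 3.85
eef_pos: [570.4, -256.2, 83.6]
eef_rot: [-3.141, -0.0, 1.745]
wrist_force: [-0.3, -0.3, 1.0]
finger_gap: -0.1
finger_force: 0.0
eef_pos: [570.4, -256.2, 81.7]
wrist_force: [0.2, 0.3, -0.3]
finger_force: 0.0
eef_pos: [570.4, -256.2, 79.7]
wrist_force: [0.5, -0.0, 0.4]
finger_force: 0.0
```

```bash
for i in 1 2 3; do python3 -m creep '[[-1,[0,0,0.1],0],[-1,[0,0,0.2],0],[-1,[0,0,0.2],0]]' 30 | grep -E 'pos|wrist'; done
```

```text
eef_pos: [570.6, -256.3, 78.7]
wrist_force: [-3.1, 1.7, 7.7]
eef_pos: [571.4, -256.3, 78.5]
wrist_force: [-5.9, 4.4, 19.8]
eef_pos: [572.5, -256.2, 78.4]
wrist_force: [-5.7, 9.1, 32.3]
```

The contact calibrates it: the tips stand 24 mm above the reported TCP z, not 14 mm below. I raise, open, descend to put the tips at z≈72, and pinch.

```bash
python3 -m creep '[[-1,[0,0,-2],0],[0.1,[0,0,-3],0],[0.1,[0,0,-3],0],[0.1,[0,0,-3],0],[0.1,[0,0,-3],0],[0.1,[0,0,-3],0],[0.1,[0,0,-3],0],[0.1,[0,0,-3],0],[0.1,[0,0,-3],0]]' 30
python3 - <<'E'
from h import *
go(570.5,-257,48,100)
E
```

```text
clock: 6.25
eef_pos: [570.5, -256.2, 103.7]
eef_rot: [-3.141, -0.0, 1.745]
wrist_force: [0.3, -0.5, -0.7]
finger_gap: 51.5
finger_force: 0.0
at [ 570.5 -256.2  103.7] yaw 100.0 -> shift [-0.08 -0.01  5.57] roll -0.0 gap 51.5 F [ 0.3 -0.5 -0.7] t 6.2
```

```bash
python3 -m creep '[[0.1,[0,0,3],0],[0.1,[0,0,5.5],0],[-1,[0,0,5.5],0],[-1,[0,0,5.5],0],[-1,[0,0,5.5],0],[-1,[0,0,5.5],0],[-1,[0,0,5.5],0],[-1,[0,0,5.5],0],[-1,[0,0,5.5],0],[-1,[0,0,5.5],0]]' 40
```

```text
clock: 7.25
eef_pos: [571.1, -256.4, 49.9]
eef_rot: [3.14, 0.001, 1.745]
wrist_force: [1.7, 0.6, 7.0]
finger_gap: 13.9
finger_force: 40.0
```

Gripped at 13.9 mm. Now I slide it open, about 38 mm along the tool's +y.

```bash
python3 -m creep '[[-1,[0,0.8,0],0],[-1,[0,1.6,0],0],[-1,[0,2.4,0],0],[-1,[0,3.2,0],0],[-1,[0,3.6,0],0],[-1,[0,3.8,0],0],[-1,[0,3.9,0],0],[-1,[0,4.0,0],0],[-1,[0,4.0,0],0]]' 40; python3 -m creep '[[-1,[0,0.1,0],0],[-1,[0,0.2,0],0],[-1,[0,0.2,0],0]]' 40
```

```text
clock: 8.15
eef_pos: [606.1, -250.0, 49.7]
eef_rot: [-3.133, -0.002, 1.745]
wrist_force: [-35.0, 1.0, 22.6]
finger_gap: 13.7
finger_force: 40.0
clock: 8.45
eef_pos: [606.0, -250.0, 49.6]
eef_rot: [-3.129, -0.003, 1.744]
wrist_force: [-51.3, 1.1, 29.4]
finger_gap: 13.8
finger_force: 40.0
```

The end stop is reached: 35.5 mm of travel, then a 51 N push. I relax, release and lift clear, then look at the block.

```bash
python3 -m creep '[[-1,[0,-0.3,0],0],[-1,[0,-0.5,0],0],[0,[0,-0.5,0],0],[0,[0,-0.5,0],0],[0,[0,-0.5,0],0],[0,[0,-0.5,0],0],[0,[0,-0.5,-5],0],[0.5,[0,-0.5,-10],0],[1,[0,-0.5,-14],0],[1,[0,-0.5,-14],0]]' 40
python3 -m creep '[[1,[-18,-9,0],0],[1,[-18,-9,0],0],[1,[-18,-9,0],0],[1,[-18,-9,0],0],[1,[-18,-9,0],0],[1,[-18,-9,0],0]]'
python3 - <<'E'
from h import *
it,isc=manip.camera('top'),manip.camera('scene')
cv2.imwrite('pics/top1.png',it[:,:,::-1]);cv2.imwrite('pics/scene1.png',isc[:,:,::-1])
a=cv2.resize(it[160:280,415:495],None,fx=5,fy=5,interpolation=cv2.INTER_CUBIC)
b=cv2.resize(isc[150:250,160:240],None,fx=5,fy=5,interpolation=cv2.INTER_CUBIC)
b=cv2.copyMakeBorder(b,0,100,0,0,cv2.BORDER_CONSTANT)
cv2.imwrite('pics/vise1.png',np.hstack([a,b])[:,:,::-1])
for n,im in(('top',it),('scene',isc)):
    W=np.zeros((400,640),bool)
    if n=='top': W[165:240,425:480]=1
    else: W[150:250,165:235]=1
    for c,s in blobs(im,(im.max(2)<45)&W,15): print('black',n,c.round(1),s)
E
```

```text
clock: 9.45
eef_pos: [608.8, -250.6, 195.5]
eef_rot: [3.134, 0.006, 1.745]
wrist_force: [0.1, 0.3, -0.5]
finger_gap: 67.9
finger_force: 0.0
clock: 10.05
eef_pos: [548.9, -443.5, 187.5]
eef_rot: [-3.141, -0.001, 1.743]
wrist_force: [-0.9, 1.3, -0.4]
finger_gap: 93.9
finger_force: 0.0
black top [452.2 187.1] [445 183  15  10  99]
black scene [189.3 201.4] [183 192  15  19 215]
```

View pics/vise1.png

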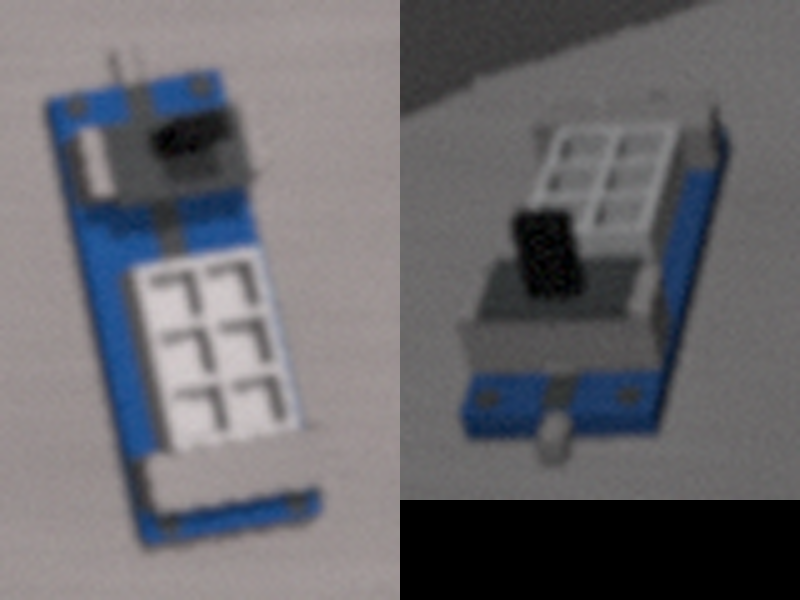

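The jaw is open and the block is free. In the top view its top corners are about (441,213.6), (467,209.6), (475,246) and (448.4,250). The scene's far corners are about (192.4,174.4) and (216,174.4).

```bash
python3 - <<'E'
from h import *
print(tri((216,174.4),(448.4,250)),tri((192.4,174.4),(475,246)))
it=cv2.imread('pics/top1.png')[:,:,::-1]
for th in(190,200,210):
    k=np.zeros((400,640),np.uint8);k[200:262,436:484]=it[200:262,436:484].min(2)>th
    c=rectmask('top',k)
    r=cv2.minAreaRect(np.array([plane('top',p,50)[:2] for p in c[:,0]],np.float32));print(th,r,cv2.boxPoints(r).round().tolist())
q=np.array([plane('top',p,50) for p in[(441,213.6),(467,209.6),(475,246),(448.4,250)]]);print(q.round(1),q.mean(0))
c=(517.4,-265.6);u=np.array([np.cos(.1745),np.sin(.1745)]);print('expect x',np.array(c)+(-14)*u)
print('lug',tri((189.3,201.4),(452.2,187.1)))
E
```

```text
(array([ 454.948578  , -246.45298989,   50.75106051]), np.float64(2.402501479490412)) (array([ 464.86973755, -309.36149639,   51.88601143]), np.float64(1.5005661895648956))
190 ((497.1103820800781, -252.314208984375), (15.993460655212402, 15.030834197998047), 14.489940643310547) [[487.0, -247.0], [491.0, -262.0], [507.0, -258.0], [503.0, -243.0]]
200 ((524.2833251953125, -247.27725219726562), (6.0447492599487305, 9.181230545043945), 55.10427474975586) [[519.0, -247.0], [526.0, -252.0], [530.0, -247.0], [522.0, -242.0]]Traceback (most recent call last):
  File "<stdin>", line 6, in <module>
  File "h.py", line 41, in rectmask
    c=max(cv2.findContours(mask.astype(np.uint8),cv2.RETR_EXTERNAL,cv2.CHAIN_APPROX_NONE)[0],key=cv2.contourArea); return c
ValueError: max() iterable argument is empty
```

```bash
python3 - <<'E'
from h import *
go(504,-269,110,10); go(504,-269,3,10)
E
```

```text
at [ 550.  -441.7  188.3] yaw 100.0 -> shift [17.8  -1.51  7.85] roll 18.01 gap 94.2 F [-0.3 -0.8 -1. ] t 10.2
at [ 550.  -441.7  188.3] yaw 100.0 -> shift [17.8  -1.51 18.55] roll 18.01 gap 94.2 F [-0.3 -0.8 -1. ] t 10.2
```

```bash
python3 -m creep '[[1,[5,-0.4,0],2],[1,[9,-0.8,0],4],[1,[13,-1.1,2],6],[1,[17.8,-1.5,5],9],[1,[17.8,-1.5,7.8],18],[1,[17.8,-1.5,7.8],18],[1,[17.8,-1.5,7.8],18],[1,[17.8,-1.5,7.8],18],[1,[17.8,-1.5,7.8],18],[1,[17.8,-1.5,7.8],18],[1,[17.8,-1.5,7.8],18],[1,[17.8,-1.5,7.8],18]]'
python3 - <<'E'
from h import *
go(504,-269,3,10)
it,isc=manip.camera('top'),manip.camera('scene')
for n,s in(('a',53),('b',-53)):
    p=np.array([504,-269])+s*np.array([np.sin(.1745),-np.cos(.1745)]); print(proj('scene',[*p,134]).round(1))
b=cv2.resize(isc[90:240,150:260],None,fx=4,fy=4,interpolation=cv2.INTER_CUBIC)
cv2.imwrite('pics/blk.png',b[:,:,::-1])
E
```

```text
clock: 11.35
eef_pos: [504.3, -268.7, 111.0]
eef_rot: [3.141, -0.0, 0.175]
wrist_force: [0.3, 0.4, -0.0]
finger_gap: 93.9
finger_force: 0.0
at [ 504.3 -268.7  111. ] yaw 10.0 -> shift [-0.04  0.02 10.8 ] roll 0.01 gap 93.9 F [ 0.3  0.4 -0. ] t 11.3
[173.6 157.1]
[217.3 156.3]
```

View pics/blk.png

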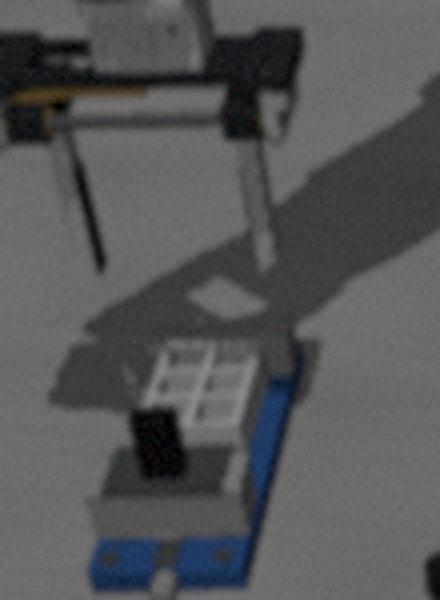

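The tips are at (175,158) and (216,157.5), matching the recalibrated tip model, and they straddle the block. I descend and grip.

```bash
python3 -m creep '[[1,[0,0,4],0],[1,[0,0,8],0],[1,[0,0,10.2],0],[1,[0,0,10.8],0],[-1,[0,0,10.8],0],[-1,[0,0,10.8],0],[-1,[0,0,10.8],0],[-1,[0,0,10.8],0],[-1,[0,0,10.8],0],[-1,[0,0,10.8],0],[-1,[0,0,10.8],0]]' 50; python3 -m creep '[[-1,[0,0,-1],0],[-1,[0,0,-1],0],[-1,[0,0,-4],0],[-1,[0,0,-8],0],[-1,[0,0,-12],0],[-1,[0,0,-12],0]]' 50
```

```text
clock: 12.55
eef_pos: [504.4, -270.5, 3.9]
eef_rot: [3.14, -0.001, 0.175]
wrist_force: [-0.6, -0.6, 7.0]
finger_gap: 62.6
finger_force: 50.0
clock: 13.15
eef_pos: [505.7, -271.2, 128.3]
eef_rot: [3.136, -0.006, 0.174]
wrist_force: [0.6, 0.9, -2.8]
finger_gap: 62.6
finger_force: 50.0
```

```bash
python3 - <<'E'
from h import *
go(529,275,120,-10); go(529,275,64,-10)
E
```

```text
at [ 505.7 -271.2  128.3] yaw 10.0 -> shift [ 11.77 -53.39   0.61] roll 4.0 gap 62.6 F [ 0.6  0.9 -2.8] t 13.2
at [ 505.7 -271.2  128.3] yaw 10.0 -> shift [ 11.73 -53.42   6.21] roll 4.0 gap 62.6 F [ 0.6  0.9 -2.8] t 13.2
```

```bash
python3 -m creep '[[-1,[0.5,-2,0],0],[-1,[1.4,-6,0],0],[-1,[2.3,-10.5,0],0.5],[-1,[3.3,-15,0],1],[-1,[4.3,-19.5,0],1.5],[-1,[5.3,-24,0],2],[-1,[6.3,-28.5,0],2.5],[-1,[7.3,-33,0],3],[-1,[8.3,-37.5,0],3.5],[-1,[9.3,-42,0],4],[-1,[10.3,-46.5,0],4],[-1,[10.9,-49.5,0],4]]' 50;  python3 - <<'E'
from h import *
go(529,275,120,-10); go(529,275,68,-10)
E
```

```text
clock: 14.35
eef_pos: [524.4, 238.9, 121.6]
eef_rot: [3.141, 0.002, -0.173]
wrist_force: [0.5, -0.9, -2.2]
finger_gap: 62.4
finger_force: 50.0
at [524.4 238.9 121.6] yaw -9.9 -> shift [-0.17 -3.63  0.15] roll 0.01 gap 62.4 F [ 0.5 -0.9 -2.2] t 14.3
at [524.4 238.9 121.6] yaw -9.9 -> shift [-0.16 -3.64  5.35] roll 0.01 gap 62.4 F [ 0.5 -0.9 -2.2] t 14.3
```

```bash
python3 -m creep '[[-1,[-0.1,-2,0],0],[-1,[-0.15,-3.6,0.1],0],[-1,[-0.15,-3.6,2],0],[-1,[-0.15,-3.6,4],0],[-1,[-0.15,-3.6,5],0],[-1,[-0.15,-3.6,5.3],0],[-1,[-0.15,-3.6,5.3],0]]' 50;python3 - <<'E'
from h import *
go(529,275,64,-10)
isc=manip.camera('scene')
cv2.imwrite('pics/pl.png',cv2.resize(isc[90:260,360:490],None,fx=4,fy=3.5,interpolation=cv2.INTER_CUBIC)[:,:,::-1])
E
```

```text
clock: 15.05
eef_pos: [530.2, 271.8, 69.8]
eef_rot: [3.141, 0.0, -0.175]
wrist_force: [0.4, 1.2, -1.7]
finger_gap: 62.6
finger_force: 50.0
at [530.2 271.8  69.8] yaw -10.0 -> shift [-0.17 -0.29  0.58] roll -0.01 gap 62.6 F [ 0.4  1.2 -1.7] t 15.1
```

View pics/pl.png

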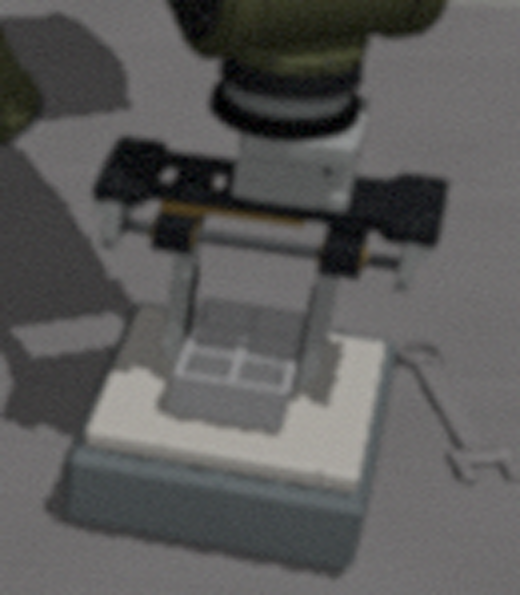

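The block is level between the fingers and roughly centred over the white top. I lower it to contact.

```bash
python3 -m creep '[[-1,[-0.15,-0.3,0.1],0],[-1,[-0.15,-0.3,0.2],0],[-1,[-0.15,-0.3,0.3],0],[-1,[-0.15,-0.3,0.4],0],[-1,[-0.15,-0.3,0.4],0]]' 50; python3 -m creep '[[-1,[0,0,0.1],0],[-1,[0,0,0.2],0],[-1,[0,0,0.2],0]]' 50|grep -E 'pos|wrist'
```

```text
clock: 15.6
eef_pos: [529.1, 275.3, 65.7]
eef_rot: [3.141, 0.0, -0.175]
wrist_force: [-0.5, 0.7, -2.0]
finger_gap: 62.5
finger_force: 50.0
eef_pos: [529.3, 275.3, 64.1]
wrist_force: [-1.2, -0.2, 0.2]
```

```bash
python3 -m creep '[[-1,[0,0,0.1],0],[-1,[0,0,0.1],0]]' 50|grep -E 'pos|wrist';  python3 -m creep '[[0,[0,0,0],0],[0.5,[0,0,0],0],[0.8,[0,0,0],0],[1,[0,0,0],0],[1,[0,0,0],0],[1,[0,0,-4],0],[1,[0,0,-8],0],[1,[0,0,-12],0],[1,[-4,12,-12],0],[1,[-7,17,-12],0],[1,[-10,22,-12],0],[1,[-12,22,-12],0]]' 40
python3 - <<'E'
from h import *
it,isc=manip.camera('top'),manip.camera('scene')
cv2.imwrite('pics/top2.png',it[:,:,::-1]);cv2.imwrite('pics/scene2.png',isc[:,:,::-1])
for o in slugs(it,isc): print(*o)
a=cv2.resize(it[170:275,190:290],None,fx=4,fy=4,interpolation=cv2.INTER_CUBIC)
b=cv2.resize(isc[160:265,370:470],None,fx=4,fy=4,interpolation=cv2.INTER_CUBIC)
cv2.imwrite('pics/plate2.png',np.hstack([a,b])[:,:,::-1])
E
```

```text
eef_pos: [529.3, 275.3, 64.0]
wrist_force: [-3.9, -2.5, 9.7]
clock: 17.3
eef_pos: [410.0, 114.0, 182.6]
eef_rot: [3.142, -0.0, -0.175]
wrist_force: [0.2, -1.1, 0.9]
finger_gap: 93.7
finger_force: 0.0
[621.3  -3.4  14.6] 1.0 [348.9 185.6  32. ] [294.9 236.   49. ] [622.1  -3.1  10. ]
[548.2   3.6  14.3] 1.2 [346.3 213.1  31. ] [303.8 216.4  49. ] [548.6   4.   10. ]
[548.9 -92.4  14.2] 0.9 [383.2 213.2  34. ] [265.5 213.   47. ] [549.3 -92.5  10. ]
[525.   79.   63.9] 8.1 [318.4 219.6  34. ] [337.8 197.1  40. ] [531.   76.6  10. ]
[530.6  75.8  14.4] 1.4 [318.4 219.6  34. ] [334.1 214.5  44. ] [531.   76.6  10. ]
[459.2  75.3  14.1] 0.4 [318.5 247.2  39. ] [337.8 197.1  40. ] [459.3  75.7  10. ]
```

View pics/plate2.png

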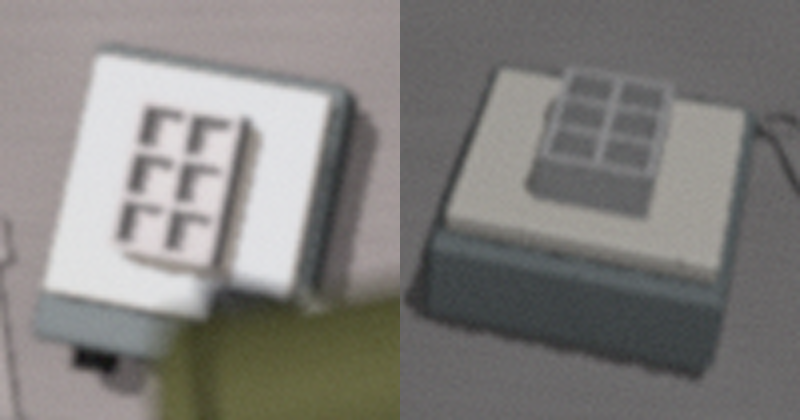

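The block stands centred on the white top and level. In the scene crop its top face corners are at (568,68), (675,85), (655,178) and (543,158). Next I find the pocket mouths.

```bash
python3 - <<'E'
from h import *
isc=cv2.imread('pics/scene2.png')[:,:,::-1];it=cv2.imread('pics/top2.png')[:,:,::-1]
x0,y0=402,174;S=8
g=cv2.resize(isc[y0:y0+34,x0:x0+40].mean(2).astype(np.float32),None,fx=S,fy=S,interpolation=cv2.INTER_CUBIC)
quad=np.array([(410+2,177),(438.7,181.2),(433.7,204.5),(405.7,199.5)],np.float32)
m=np.zeros(g.shape,np.uint8);cv2.fillConvexPoly(m,np.int32((quad-[x0,y0]+.5)*S-.5),1)
loc=cv2.blur(g*m,(81,81))/np.maximum(cv2.blur(m.astype(np.float32),(81,81)),.05)
k=((g<loc-1)&(m>0)).astype(np.uint8);k=cv2.erode(k,np.ones((13,13)))
hs=[]
for c,s in blobs(g,k,200):
    uv=(c+.5)/S-.5+[x0,y0]; p=plane('scene',uv,110); hs.append(p); print(uv.round(1),s[4],p.round(1))
print('mean',np.mean(hs,0))
c=np.array([529.3,275.3]);a=np.radians(-10);u=np.array([np.cos(a),np.sin(a)]);v=np.array([-u[1],u[0]])
for i in(-1,0,1):
  for j in(-.5,.5):
    p=c+29*i*u+29*j*v;print('nom',p.round(1),proj('scene',[*p,110]).round(1),proj('top',[*p,110]).round(1))
# block top/bottom edges in the top view: profile along block x through the middle rib
for d in(-7,-5,-3,3,5,7):print(d,end=' ')
E
```

```text
[417.4 181.5] 1268 [498.9 265.1 110. ]
[430.1 183.6] 1413 [503.7 294.  110. ]
[415.4 188.5] 1423 [527.5 260.5 110. ]
[428.5 190.7] 1583 [532.1 289.5 110. ]
[413.2 195.8] 1576 [556.1 255.3 110. ]
[426.5 198.1] 1881 [560.5 284.3 110. ]
mean [529.78097917 274.77487137 110.        ]
nom [498.2 266.1] [417.8 181.3] [236.7 228.5]
nom [503.3 294.6] [430.4 183.6] [224.8 226.2]
nom [526.8 261. ] [415.7 188.3] [239.4 216.4]
nom [531.8 289.6] [428.5 190.7] [227.5 214.2]
nom [555.3 256. ] [413.5 195.6] [242.  204.5]
nom [560.4 284.5] [426.6 198.1] [230.2 202.3]
-7 -5 -3 3 5 7
```

The pocket grid matches the nominal pose to within 1 mm, centre (529.6,275.1) and yaw −10°. Now the slugs, starting with the nearest at (459.2,75.7).

```bash
cat > plan.py <<'E'
from h import *
import sys
a=np.radians(-10);u=np.array([np.cos(a),np.sin(a)]);v=np.array([-u[1],u[0]]);c=np.array([529.6,275.1])
def hole(i,j): return c+29*i*u+29*(j-.5)*v
E
python3 - <<'E'
from plan import *
go(459.2,75.7,20,80)
E
```

```text
at [408.  113.1 182.9] yaw -10.1 -> shift [ 5.7   2.77 16.29] roll -18.03 gap 93.9 F [0.7 0.4 0.1] t 17.4
```

```bash
python3 -m creep '[[0,[2,1,0],-1.7],[0,[4,2,0],-3.4],[0,[5.7,2.8,0],-5.1],[0,[5.7,2.8,2],-6.8],[0,[5.7,2.8,4],-8.5],[0,[5.7,2.8,6],-10.2],[0,[5.7,2.8,9],-11.9],[0,[5.7,2.8,12],-13.6],[0,[5.7,2.8,14],-15.3],[0,[5.7,2.8,16],-17],[0,[5.7,2.8,16.3],-18],[0,[5.7,2.8,16.3],-18]]' 20;  python3 - <<'E'
from plan import *
go(459.2,75.7,-15,80)
E
```

```text
clock: 18.6
eef_pos: [462.4, 78.3, 19.1]
eef_rot: [-3.14, 0.0, 1.398]
wrist_force: [0.2, 0.4, -0.3]
finger_gap: 47.3
finger_force: 0.0
at [462.4  78.3  19.1] yaw 80.1 -> shift [-0.31 -0.27  3.41] roll 0.02 gap 47.3 F [ 0.2  0.4 -0.3] t 18.6
```

```bash
python3 -m creep '[[0,[-0.3,-0.27,0],0],[0,[-0.3,-0.27,0.5],0],[0,[-0.3,-0.27,2],0],[0,[-0.3,-0.27,3.3],0],[0,[-0.3,-0.27,3.4],0],[-1,[-0.3,-0.27,3.4],0],[-1,[-0.3,-0.27,3.4],0],[-1,[-0.3,-0.27,3.4],0],[-1,[-0.3,-0.27,3.4],0],[-1,[-0.3,-0.27,3.4],0],[-1,[-0.3,-0.27,3.4],0],[-1,[-0.3,-0.27,3.4],0]]' 20
```

```text
clock: 19.8
eef_pos: [459.4, 75.6, -13.9]
eef_rot: [3.141, -0.0, 1.396]
wrist_force: [-1.4, -0.3, 5.3]
finger_gap: 15.6
finger_force: 20.0
```

Gap 15.6 mm, so it is held on its flats. Lift and carry.

```bash
python3 -m creep '[[-1,[0,0,-2],0],[-1,[0,0,-6],0],[-1,[0,0,-10],0],[-1,[0,0,-13],0],[-1,[0,0,-13],0]]' 20;  python3 - <<'E'
from plan import *
go(*hole(-1,1),118,80)
E
```

```text
clock: 20.3
eef_pos: [461.0, 75.8, 119.4]
eef_rot: [3.135, -0.002, 1.396]
wrist_force: [-0.0, -0.3, -0.7]
finger_gap: 15.5
finger_force: 20.0
at [461.   75.8 119.4] yaw 80.0 -> shift [22.27  0.39  0.18] roll -0.0 gap 15.5 F [-0.  -0.3 -0.7] t 20.3
```

```bash
python3 -m creep '[[-1,[3,0,0],0],[-1,[7,0.1,0],0],[-1,[11.5,0.2,0],0],[-1,[16,0.3,0],0],[-1,[20,0.4,0],0],[-1,[22,0.4,0],0],[-1,[22.2,0.4,0],0],[-1,[22.2,0.4,0],0],[-1,[22.2,0.4,0],0]]' 20;  python3 - <<'E'
from plan import *
go(*hole(-1,1),88,80)
E
```

```text
clock: 21.2
eef_pos: [501.5, 292.4, 115.3]
eef_rot: [-3.141, 0.001, 1.395]
wrist_force: [-0.6, 0.2, -0.0]
finger_gap: 15.7
finger_force: 20.0
at [501.5 292.4 115.3] yaw 79.9 -> shift [0.23 0.17 2.73] roll -0.01 gap 15.7 F [-0.6  0.2 -0. ] t 21.2
```

```bash
python3 -m creep '[[-1,[0.23,0.17,0],0],[-1,[0.23,0.17,0],0],[-1,[0.23,0.17,0.8],0],[-1,[0.23,0.17,1.4],0],[-1,[0.23,0.17,2.0],0],[-1,[0.23,0.17,2.4],0],[-1,[0.23,0.17,2.7],0],[-1,[0.23,0.17,2.7],0]]' 20; python3 -m creep '[[-0.2,[0,0,0],0],[-0.2,[0,0,0],0],[-0.1,[0,0,0],0],[0,[0,0,-2],0],[0,[0,0,-4],0],[0,[-5,0,-4],0],[0,[-10,0,-4],0],[0,[-14,0,-4],0],[0,[-17,0,-4],0],[0,[-17,0,-4],0]]'
python3 - <<'E'
from plan import *
it,isc=manip.camera('top'),manip.camera('scene')
for o in slugs(it,isc): print(*o)
a=cv2.resize(it[170:275,190:290],None,fx=4,fy=4,interpolation=cv2.INTER_CUBIC)
b=cv2.resize(isc[160:265,370:470],None,fx=4,fy=4,interpolation=cv2.INTER_CUBIC)
cv2.imwrite('pics/plate3.png',np.hstack([a,b])[:,:,::-1])
go(530.8,76.2,20,80)
E
```

```text
clock: 22.0
eef_pos: [503.6, 295.4, 88.4]
eef_rot: [-3.141, 0.0, 1.396]
wrist_force: [1.0, 0.3, 0.5]
finger_gap: 15.6
finger_force: 20.0
clock: 23.0
eef_pos: [474.0, 125.5, 129.3]
eef_rot: [3.141, 0.0, 1.393]
wrist_force: [0.1, -0.1, -0.1]
finger_gap: 46.9
finger_force: 0.0
[621.3  -3.4  14.5] 1.0 [348.9 185.6  32. ] [294.9 236.   50. ] [622.1  -3.1  10. ]
[548.2   3.6  14.4] 1.1 [346.3 213.1  32. ] [303.8 216.4  48. ] [548.6   4.   10. ]
[548.9 -92.4  14.1] 0.8 [383.2 213.2  34. ] [265.5 213.1  47. ] [549.3 -92.5  10. ]
[530.6  75.6  14.4] 0.8 [318.6 219.6  41. ] [334.1 214.5  42. ] [531.   76.2  10. ]
[505.  295.2 110.2] 1.2 [224.3 225.5  44. ] [430.4 184.   19. ] [513.3 323.9  10. ]
at [474.5 127.9 129.3] yaw 79.9 -> shift [-4.11  6.44 10.93] roll -0.02 gap 47.0 F [-0.  -0.1  0.9] t 23.1
```

View pics/plate3.png

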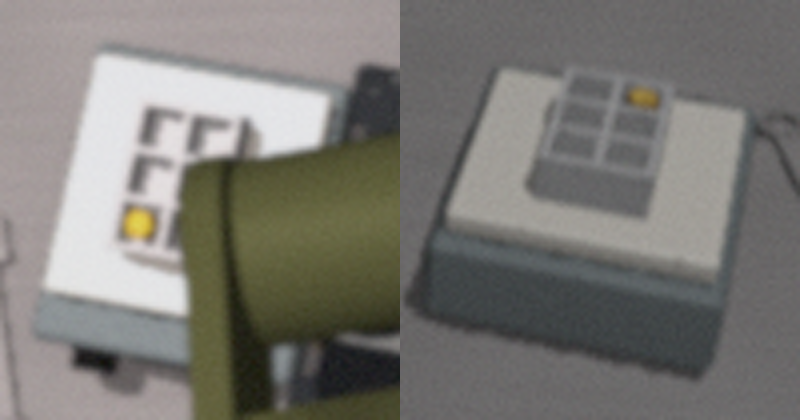

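The slug sits flush in the near-left pocket: (139,222) in the top crop and (644,97) in the scene crop. Now the second slug, at (530.8,76).

```bash
python3 -m creep '[[0,[-2,3,0],0],[0,[-4.1,6.4,1],0],[0,[-4.1,6.4,5],0],[0,[-4.1,6.4,9],0],[0,[-4.1,6.4,10.9],0],[0,[-4.1,6.4,10.9],0],[0,[-4.1,6.4,10.9],0]]' 20|grep pos;  python3 - <<'E'
from plan import *
go(530.8,76.0,-15,80)
E
```

```text
eef_pos: [530.7, 77.4, 20.5]
at [530.7  77.4  20.5] yaw 80.0 -> shift [-0.13  0.04  3.55] roll 0.01 gap 47.1 F [0.1 1.2 0.3] t 23.8
```

```bash
python3 -m creep '[[0,[-0.13,0,1],0],[0,[-0.13,0,2.5],0],[0,[-0.13,0,3.4],0],[0,[-0.13,0,3.4],0],[-1,[-0.13,0,3.4],0],[-1,[-0.13,0,3.4],0],[-1,[-0.13,0,3.4],0],[-1,[-0.13,0,3.4],0],[-1,[-0.13,0,3.4],0],[-1,[-0.13,0,3.4],0],[-1,[-0.13,0,3.4],0]]' 20;python3 -m creep '[[-1,[0,0,-2],0],[-1,[0,0,-6],0],[-1,[0,0,-10],0],[-1,[0,0,-13],0],[-1,[0,0,-13],0],[-1,[0,0,-13],0]]' 20;  python3 - <<'E'
from plan import *
go(*hole(0,1),118,80)
E
```

```text
clock: 24.9
eef_pos: [530.1, 75.3, -13.9]
eef_rot: [3.141, -0.0, 1.396]
wrist_force: [-1.1, -0.4, 4.3]
finger_gap: 15.9
finger_force: 20.0
clock: 25.5
eef_pos: [529.8, 75.3, 115.7]
eef_rot: [3.141, -0.0, 1.396]
wrist_force: [-0.2, -0.7, -0.7]
finger_gap: 16.3
finger_force: 20.0
at [529.8  75.3 115.7] yaw 80.0 -> shift [21.12 -3.49 -0.23] roll -0.0 gap 16.3 F [-0.2 -0.7 -0.7] t 25.5
```

```bash
python3 -m creep '[[-1,[3,-0.5,0],0],[-1,[7,-1.2,0],0],[-1,[11,-1.8,0],0],[-1,[15,-2.5,0],0],[-1,[19,-3.2,0],0],[-1,[21,-3.5,0],0],[-1,[21.1,-3.5,0],0],[-1,[21.1,-3.5,0],0],[-1,[21.1,-3.5,0],0],[-1,[21.1,-3.5,0],0]]' 20|grep gap;  python3 - <<'E'
from plan import *
go(*hole(0,1),88,80)
E
```

```text
finger_gap: 15.6
at [532.2 288.1 115.6] yaw 79.9 -> shift [ 0.13 -0.03  2.76] roll -0.02 gap 15.6 F [ 0.2 -0.8 -0.4] t 26.5
```

```bash
python3 -m creep '[[-1,[0.07,-0.03,0],0],[-1,[0.07,-0.03,0.8],0],[-1,[0.07,-0.03,1.4],0],[-1,[0.07,-0.03,2.0],0],[-1,[0.07,-0.03,2.4],0],[-1,[0.07,-0.03,2.7],0],[-1,[0.07,-0.03,2.7],0]]' 20; python3 -m creep '[[-0.2,[0,0,0],0],[-0.2,[0,0,0],0],[-0.1,[0,0,0],0],[0,[0,0,-2],0],[0,[0,0,-4],0],[0,[-5,0,-4],0],[0,[-10,0,-4],0],[0,[-15,0,-4],0],[0,[-20,0,-4],0],[0,[-25,0,-4],0],[0,[-28,0,-4],0],[0,[-28,0,-4],0]]' | grep pos
python3 - <<'E'
from plan import *
it,isc=manip.camera('top'),manip.camera('scene')
for o in slugs(it,isc): print(*o)
print(hole(0,1));go(548.4,3.8,20,80)
E
```

```text
clock: 27.2
eef_pos: [531.8, 289.8, 88.4]
eef_rot: [-3.141, 0.0, 1.396]
wrist_force: [-0.2, -0.5, -0.6]
finger_gap: 16.3
finger_force: 20.0
eef_pos: [482.9, 11.3, 129.3]
[531.1 288.9 127.3] 5.6 [227.  213.7  42. ] [430.5 184.   19. ] [544.6 318.1  10. ]
[533.1 290.1 110. ] 1.1 [227.  213.7  42. ] [428.6 191.1  21. ] [544.6 318.1  10. ]
[504.9 295.3 110.1] 1.0 [224.3 225.5  45. ] [430.5 184.   19. ] [513.3 323.8  10. ]
[506.6 296.7  92.1] 8.0 [224.3 225.5  45. ] [428.6 191.1  21. ] [513.3 323.8  10. ]
[532.11789858 289.37971242]
at [483.5  13.9 129.2] yaw 79.9 -> shift [ 0.14  6.56 10.92] roll -0.02 gap 47.1 F [-0.8  0.3 -0.2] t 28.5
```

The second slug is in. The arm hides the rest in the top view, so I check them in the scene view alone.

```bash
cat >> h.py <<'E'
def scene_slugs():
    im=manip.camera('scene'); f=im.astype(float);w=np.clip(f[...,0]-f[...,2]-25,0,None)
    for c,s in blobs(im,brass(im),8):
        if s[4]>150: continue
        x,y,a,b=s[0]-2,s[1]-2,s[2]+4,s[3]+4; q=w[y:y+b,x:x+a]; Y,X=np.mgrid[y:y+b,x:x+a]
        uv=((q*X).sum()/q.sum(),(q*Y).sum()/q.sum()); print('sc',np.round(uv,1),s[4],plane('scene',uv,14.3).round(1)[:2],plane('scene',uv,110).round(1)[:2])
E
python3 - <<'E'
from plan import *
scene_slugs(); go(548.4,3.8,20,80)
E
```

```text
sc [430.5 184. ] 19 [367.  312.3] [504.9 294.8]
sc [428.6 191. ] 22 [399.8 306.2] [533.3 289.6]
sc [310.  194.6] 39 [458.9   2.3] [584.3  27.3]
sc [265.5 213.1] 47 [549.1 -92.7] [662.1 -54.7]
sc [303.8 216.4] 49 [548.2   3. ] [661.3  27.9]
sc [294.9 236. ] 48 [621.  -4.] [724.1  21.9]
at [483.5  14.6 129.1] yaw 80.0 -> shift [ 0.06  6.57 10.91] roll -0.0 gap 46.9 F [ 0.5 -0.  -0.3] t 28.6
```

All three are still in place; the blob at (310,195) is the amber jar. I pick B.

```bash
python3 -m creep '[[0,[0,4,0],0],[0,[-0.1,6.5,2],0],[0,[-0.1,6.5,6],0],[0,[-0.1,6.5,9],0],[0,[-0.1,6.5,10.9],0],[0,[-0.1,6.5,10.9],0],[0,[-0.1,6.5,10.9],0],[0,[-0.1,6.5,10.9],0]]' 20|grep pos;  python3 - <<'E'
from plan import *
go(548.4,3.5,-15,80)
E
```

```text
eef_pos: [548.0, 2.4, 21.2]
at [548.    2.4  21.2] yaw 80.0 -> shift [0.12 0.01 3.62] roll 0.01 gap 46.5 F [ 1.3  0.5 -0.2] t 29.4
```

```bash
python3 -m creep '[[0,[0.1,0,1],0],[0,[0.1,0,2.5],0],[0,[0.1,0,3.5],0],[0,[0.1,0,3.5],0],[-1,[0.1,0,3.5],0],[-1,[0.1,0,3.5],0],[-1,[0.1,0,3.5],0],[-1,[0.1,0,3.5],0],[-1,[0.1,0,3.5],0],[-1,[0.1,0,3.5],0],[-1,[0.1,0,3.5],0]]' 20;python3 -m creep '[[-1,[0,0,-2],0],[-1,[0,0,-6],0],[-1,[0,0,-10],0],[-1,[0,0,-13],0],[-1,[0,0,-13],0],[-1,[0,0,-13],0]]' 20|grep gap;  python3 - <<'E'
from plan import *
go(*hole(1,1),118,80)
E
```

```text
clock: 30.45
eef_pos: [547.5, 2.8, -14.9]
eef_rot: [3.141, -0.0, 1.396]
wrist_force: [-0.0, 0.7, 3.8]
finger_gap: 15.9
finger_force: 20.0
finger_gap: 16.1
at [547.2   2.9 114.7] yaw 80.0 -> shift [27.95 -3.57 -0.33] roll -0.0 gap 16.1 F [ 0.7  0.3 -0.6] t 31.1
```

```bash
python3 -m creep '[[-1,[3,-0.4,0],0],[-1,[7,-0.9,0],0],[-1,[11,-1.4,0],0],[-1,[15,-1.9,0],0],[-1,[19,-2.4,0],0],[-1,[23,-3,0],0],[-1,[26.5,-3.4,0],0],[-1,[28,-3.6,0],0],[-1,[28,-3.6,0],0],[-1,[28,-3.6,0],0],[-1,[28,-3.6,0],0],[-1,[28,-3.6,0],0]]' 20|grep gap;  python3 - <<'E'
from plan import *
go(*hole(1,1),88,80)
E
```

```text
finger_gap: 15.8
at [560.8 283.6 114.9] yaw 79.9 -> shift [ 0.07 -0.02  2.69] roll -0.02 gap 15.8 F [ 0.9  0.4 -0.5] t 32.2
```

```bash
python3 -m creep '[[-1,[0.03,-0.02,0],0],[-1,[0.03,-0.02,0.8],0],[-1,[0.03,-0.02,1.4],0],[-1,[0.03,-0.02,2.0],0],[-1,[0.03,-0.02,2.4],0],[-1,[0.03,-0.02,2.7],0],[-1,[0.03,-0.02,2.7],0]]' 20; python3 -m creep '[[-0.2,[0,0,0],0],[-0.2,[0,0,0],0],[-0.1,[0,0,0],0],[0,[0,0,-2],0],[0,[0,0,-4],0],[0,[-5,0,-4],0],[0,[-10,0,-4],0],[0,[-15,0,-4],0],[0,[-20,0,-4],0],[0,[-25,0,-4],0],[0,[-28,0,-4],0],[0,[-28,0,-4],0]]' | grep pos
python3 - <<'E'
from plan import *
print(hole(1,1)); scene_slugs();go(549,-92.4,20,80)
E
```

```text
clock: 32.95
eef_pos: [560.2, 285.2, 87.4]
eef_rot: [-3.141, 0.0, 1.396]
wrist_force: [0.2, -0.2, 0.0]
finger_gap: 15.6
finger_force: 20.0
eef_pos: [511.4, 6.4, 128.3]
[560.67732341 284.34391527]
sc [293.1 114.3] 8 [  18.2 -135.2] [203.9 -91.3]
sc [430.5 184. ] 19 [367.  312.4] [504.9 294.9]
sc [309.9 194.6] 45 [458.9   2.2] [584.2  27.3]
sc [428.5 191.1] 19 [399.9 306.1] [533.3 289.5]
sc [426.7 198.5] 25 [433.  300.4] [561.9 284.6]
sc [265.5 213.1] 48 [549.1 -92.7] [662.1 -54.6]
sc [294.9 236. ] 49 [621.  -4.] [724.1  21.9]
at [511.7   8.1 128.3] yaw 79.8 -> shift [-9.24  5.44 10.83] roll -0.03 gap 47.3 F [-0.1  0.2 -0.1] t 34.2
```

Three are in. Next C at (549,−92.4).

```bash
python3 -m creep '[[0,[-3,2,0],0],[0,[-6,3.8,0],0],[0,[-9.3,5.4,1],0],[0,[-9.3,5.4,5],0],[0,[-9.3,5.4,9],0],[0,[-9.3,5.4,10.8],0],[0,[-9.3,5.4,10.8],0],[0,[-9.3,5.4,10.8],0],[0,[-9.3,5.4,10.8],0]]' 20|grep pos;  python3 - <<'E'
from plan import *
go(549,-92.5,-15,80)
E
```

```text
eef_pos: [549.8, -91.2, 21.4]
at [549.8 -91.2  21.4] yaw 80.0 -> shift [-0.14 -0.06  3.64] roll 0.01 gap 47.3 F [-1.1 -0.3  0.2] t 35.1
```

```bash
python3 -m creep '[[0,[-0.1,-0.05,1],0],[0,[-0.1,-0.05,2.5],0],[0,[-0.1,-0.05,3.5],0],[0,[-0.1,-0.05,3.5],0],[-1,[-0.1,-0.05,3.5],0],[-1,[-0.1,-0.05,3.5],0],[-1,[-0.1,-0.05,3.5],0],[-1,[-0.1,-0.05,3.5],0],[-1,[-0.1,-0.05,3.5],0],[-1,[-0.1,-0.05,3.5],0],[-1,[-0.1,-0.05,3.5],0]]' 20;python3 -m creep '[[-1,[0,0,-2],0],[-1,[0,0,-6],0],[-1,[0,0,-10],0],[-1,[0,0,-13],0],[-1,[0,0,-13],0],[-1,[0,0,-13],0]]' 20|grep gap;  python3 - <<'E'
from plan import *
go(*hole(0,0),118,80)
E
```

```text
clock: 36.2
eef_pos: [548.2, -92.4, -14.9]
eef_rot: [3.141, 0.0, 1.396]
wrist_force: [-1.4, 0.8, 4.2]
finger_gap: 15.9
finger_force: 20.0
finger_gap: 15.8
at [548.  -92.4 114.7] yaw 80.0 -> shift [34.42 -8.2  -0.33] roll -0.0 gap 15.8 F [-0.2  0.4 -1.2] t 36.8
```

```bash
python3 -m creep '[[-1,[3,-0.8,0],0],[-1,[7,-1.7,0],0],[-1,[11.5,-2.7,0],0],[-1,[16,-3.8,0],0],[-1,[20.5,-4.9,0],0],[-1,[25,-6,0],0],[-1,[29,-6.9,0],0],[-1,[33,-7.9,0],0],[-1,[34.4,-8.2,0],0],[-1,[34.4,-8.2,0],0],[-1,[34.4,-8.2,0],0],[-1,[34.4,-8.2,0],0]]' 20|grep gap;  python3 - <<'E'
from plan import *
go(*hole(0,0),88,80)
E
```

```text
finger_gap: 15.5
at [527.2 259.2 114.4] yaw 79.9 -> shift [ 0.16 -0.04  2.64] roll -0.02 gap 15.5 F [-0.5  0.1 -0.8] t 38.0
```

```bash
python3 -m creep '[[-1,[0.08,-0.04,0],0],[-1,[0.08,-0.04,0.8],0],[-1,[0.08,-0.04,1.4],0],[-1,[0.08,-0.04,2.0],0],[-1,[0.08,-0.04,2.4],0],[-1,[0.08,-0.04,2.6],0],[-1,[0.08,-0.04,2.6],0]]' 20; python3 -m creep '[[-0.2,[0,0,0],0],[-0.2,[0,0,0],0],[-0.1,[0,0,0],0],[0,[0,0,-2],0],[0,[0,0,-4],0],[0,[-5,0,-4],0],[0,[-10,0,-4],0],[0,[-15,0,-4],0],[0,[-20,0,-4],0],[0,[-24,3,-4],0],[0,[-25,6,-4],0],[0,[-25,6,-4],0]]' | grep pos
python3 - <<'E'
from plan import *
print(hole(0,0)); scene_slugs();go(621,-3.4,20,80)
E
```

```text
clock: 38.7
eef_pos: [526.7, 261.4, 88.5]
eef_rot: [-3.141, 0.0, 1.396]
wrist_force: [0.5, -0.2, -0.2]
finger_gap: 15.9
finger_force: 20.0
eef_pos: [544.3, 2.4, 128.9]
[527.08210142 260.82028758]
sc [287.6 121.3] 12 [  70.4 -142.7] [249.  -97.8]
sc [430.5 184. ] 18 [367.  312.3] [505.  294.9]
sc [415.5 188.7] 21 [394.1 272.5] [528.3 260.5]
sc [310.  194.6] 43 [458.8   2.3] [584.2  27.3]
sc [428.6 191.1] 19 [400.  306.3] [533.4 289.7]
sc [426.6 198.5] 26 [432.9 300.3] [561.8 284.5]
sc [294.9 236. ] 52 [621.1  -4. ] [724.2  21.9]
at [543.    3.8 128.6] yaw 79.9 -> shift [ 0.66  7.8  10.86] roll -0.02 gap 47.2 F [-1.   0.5 -0.2] t 40.0
```

Four are in. Last one, A at (621,−3.4).

```bash
python3 -m creep '[[0,[0.3,4,0],0],[0,[0.5,7.8,1],0],[0,[0.5,7.8,5],0],[0,[0.5,7.8,9],0],[0,[0.5,7.8,10.8],0],[0,[0.5,7.8,10.8],0],[0,[0.5,7.8,10.8],0],[0,[0.5,7.8,10.8],0]]' 20|grep pos;  python3 - <<'E'
from plan import *
go(621,-3.5,-15,80)
E
```

```text
eef_pos: [620.9, -3.5, 22.8]
at [620.9  -3.5  22.8] yaw 80.0 -> shift [-0.   -0.    3.78] roll 0.0 gap 46.8 F [-0.1 -0.6 -0.2] t 40.8
```

```bash
python3 -m creep '[[0,[0,0,1],0],[0,[0,0,2.5],0],[0,[0,0,3.6],0],[0,[0,0,3.6],0],[-1,[0,0,3.6],0],[-1,[0,0,3.6],0],[-1,[0,0,3.6],0],[-1,[0,0,3.6],0],[-1,[0,0,3.6],0],[-1,[0,0,3.6],0],[-1,[0,0,3.6],0]]' 20;python3 -m creep '[[-1,[0,0,-2],0],[-1,[0,0,-6],0],[-1,[0,0,-10],0],[-1,[0,0,-13],0],[-1,[0,0,-13],0],[-1,[0,0,-13],0]]' 20|grep gap;  python3 - <<'E'
from plan import *
go(*hole(1,0),118,80)
E
```

```text
clock: 41.85
eef_pos: [620.3, -3.8, -14.8]
eef_rot: [3.141, -0.0, 1.396]
wrist_force: [-0.2, 0.2, 2.9]
finger_gap: 15.8
finger_force: 20.0
finger_gap: 15.3
at [620.1  -3.8 114.7] yaw 80.0 -> shift [ 24.44 -10.86  -0.33] roll -0.0 gap 15.3 F [ 0.7 -0.6  0.1] t 42.5
```

```bash
python3 -m creep '[[-1,[3,-1.3,0],0],[-1,[7,-3.1,0],0],[-1,[11,-4.9,0],0],[-1,[15,-6.7,0],0],[-1,[19,-8.4,0],0],[-1,[22.5,-10,0],0],[-1,[24.4,-10.9,0],0],[-1,[24.4,-10.9,0],0],[-1,[24.4,-10.9,0],0],[-1,[24.4,-10.9,0],0],[-1,[24.4,-10.9,0],0]]' 20|grep gap;  python3 - <<'E'
from plan import *
print(hole(1,0));go(*hole(1,0),88,80)
E
```

```text
finger_gap: 15.5
[555.64152626 255.78449043]
at [555.5 254.3 114.5] yaw 79.9 -> shift [ 0.15 -0.01  2.65] roll -0.02 gap 15.5 F [-0.1  0.8 -0.7] t 43.5
```

```bash
python3 -m creep '[[-1,[0.08,0,0],0],[-1,[0.08,0,0.8],0],[-1,[0.08,0,1.4],0],[-1,[0.08,0,2.0],0],[-1,[0.08,0,2.4],0],[-1,[0.08,0,2.6],0],[-1,[0.08,0,2.6],0]]' 20; python3 -m creep '[[-0.2,[0,0,0],0],[-0.2,[0,0,0],0],[-0.1,[0,0,0],0],[0,[0,0,-2],0],[0,[0,0,-4],0],[0,[-5,0,-5],0],[0,[-10,0,-6],0],[0,[-15,0,-6],0],[0,[-20,0,-6],0],[0,[-25,0,-6],0],[0,[-30,0,-6],0],[0,[-35,0,-6],0]]' | grep pos
python3 - <<'E'
from plan import *
scene_slugs();go(608,-250,130,100)
E
```

```text
clock: 44.25
eef_pos: [555.3, 256.2, 88.5]
eef_rot: [-3.141, 0.0, 1.396]
wrist_force: [-0.1, -0.7, -0.2]
finger_gap: 15.1
finger_force: 20.0
eef_pos: [494.3, -88.4, 149.3]
sc [430.5 184. ] 17 [367.  312.3] [505.  294.8]
sc [415.5 188.7] 20 [394.1 272.7] [528.3 260.6]
sc [310.  194.6] 41 [458.9   2.3] [584.2  27.3]
sc [428.6 191. ] 19 [399.8 306.3] [533.3 289.7]
sc [413.2 196. ] 23 [427.3 266.5] [556.9 255.3]
sc [426.7 198.4] 26 [432.8 300.4] [561.7 284.6]
at [493.2 -94.2 149.2] yaw 79.8 -> shift [-13.29  14.05   1.95] roll -4.04 gap 47.0 F [-0.1 -4.1 -0.4] t 45.5
```

All five are seated in pockets and no slug is left on the bench. Now to the lug, to shut the vise.

```bash
python3 -m creep '[[0.1,[-3,3,0],0],[0.1,[-6,6,0],-1],[0.1,[-9,9,0.5],-2],[0.1,[-11.5,12,1],-3],[0.1,[-13.3,14,2],-4],[0.1,[-13.3,14,2],-4],[0.1,[-13.3,14,2],-4],[0.1,[-13.3,14,2],-4],[0.1,[-13.3,14,2],-4]]' 40|grep gap;  python3 - <<'E'
from plan import *
go(606.5,-251,50,100)
E
```

```text
finger_gap: 51.8
at [ 609.6 -241.1  129.8] yaw 100.0 -> shift [-0.91 -0.49  7.98] roll -0.0 gap 51.8 F [ 0.8 -0.  -0.2] t 46.4
```

```bash
python3 -m creep '[[0.1,[-0.9,-0.5,0],0],[0.1,[-0.9,-0.5,1],0],[0.1,[-0.9,-0.5,1],0],[0.1,[-0.9,-0.5,1],0]]' 40|grep pos; python3 -m creep '[[0.1,[0,0,3],0],[0.1,[0,0,6],0],[0.1,[0,0,7],0],[0.1,[0,0,7],0],[-1,[0,0,7],0],[-1,[0,0,7],0],[-1,[0,0,7],0],[-1,[0,0,7],0],[-1,[0,0,7],0],[-1,[0,0,7],0],[-1,[0,0,7],0],[-1,[0,0,7],0]]' 40
```

```text
eef_pos: [606.0, -251.5, 118.3]
clock: 48.0
eef_pos: [606.4, -251.6, 49.2]
eef_rot: [3.141, 0.0, 1.745]
wrist_force: [-0.2, 1.2, 4.4]
finger_gap: 13.8
finger_force: 40.0
```

```bash
python3 -m creep '[[-1,[0,-0.8,0],0],[-1,[0,-1.8,0],0],[-1,[0,-2.8,0],0],[-1,[0,-3.8,0],0],[-1,[0,-4.8,0],0],[-1,[0,-5.8,0],0],[-1,[0,-6.8,0],0],[-1,[0,-7.8,0],0],[-1,[0,-8.8,0],0],[-1,[0,-9.5,0],0],[-1,[0,-10,0],0],[-1,[0,-10,0],0]]' 40; python3 -m creep '[[-1,[0,-0.8,0],0],[-1,[0,-1.6,0],0],[-1,[0,-2.2,0],0],[-1,[0,-2.7,0],0],[-1,[0,-3,0],0],[-1,[0,-3.2,0],0],[-1,[0,-3.3,0],0],[-1,[0,-3.3,0],0]]' 40
```

```text
clock: 49.2
eef_pos: [507.5, -269.6, 49.1]
eef_rot: [3.141, 0.001, 1.745]
wrist_force: [-2.0, -4.6, 3.8]
finger_gap: 13.4
finger_force: 40.0
clock: 50.0
eef_pos: [478.6, -274.9, 49.2]
eef_rot: [3.135, 0.003, 1.745]
wrist_force: [26.4, -3.3, -10.8]
finger_gap: 13.8
finger_force: 40.0
```

Travelled 129.8 mm, with a 26 N reaction, so the jaw is shut. I push slightly more to be sure, relax and retreat.

```bash
python3 -m creep '[[-1,[0,-0.1,0],0],[-1,[0,-0.2,0],0],[-1,[0,-0.2,0],0]]' 40|grep -E 'pos|wrist'; python3 -m creep '[[-1,[0,0.2,0],0],[-1,[0,0.38,0],0],[-1,[0,0.38,0],0]]' 40|grep -E 'pos|wrist'; python3 -m creep '[[-0.4,[0,0,0],0],[-0.3,[0,0,0],0],[-0.2,[0,0,0],0],[0,[0,0,0],0],[0,[0,0,0],0],[0,[0,0,-4],0],[0,[0,0,-8],0],[0.5,[0,0,-12],0],[0.5,[-4,0,-13],0],[0.5,[-8,0,-13],0],[0.5,[-12,0,-13],0],[0.5,[-16,0,-13],0]]' 40; python3 -m creep '[[0.5,[-5,0,0],0],[0.5,[-9,0,0],0],[0.5,[-9,0,0],0],[0.5,[-9,0,0],0]]'|grep pos
python3 - <<'E'
from plan import *
it,isc=manip.camera('top'),manip.camera('scene')
for o in slugs(it,isc): print(*o[:2])
cv2.imwrite('pics/f.png',np.hstack([cv2.resize(it[150:290,190:490],(520,243)),cv2.resize(isc[140:260,160:480],(280,105)).repeat(1,0)[:0].reshape(0,280,3) if 0 else cv2.copyMakeBorder(cv2.resize(isc[150:250,160:240],(280,243)),0,0,0,0,0)])[:,:,::-1])
E
```

```text
eef_pos: [478.6, -274.9, 49.3]
wrist_force: [44.4, -1.1, -19.7]
eef_pos: [478.5, -274.9, 49.2]
wrist_force: [10.2, -4.0, -1.8]
clock: 51.8
eef_pos: [504.9, -433.4, 178.9]
eef_rot: [3.141, 0.0, 1.745]
wrist_force: [-0.6, -0.2, 1.2]
finger_gap: 70.2
finger_force: 0.0
eef_pos: [520.1, -520.7, 177.5]
[558.9 283.9 127.6] 5.4
[561.6 285.2 110. ] 1.1
[553.9 255.5 127.5] 5.9
[556.5 256.  109.9] 1.2
[531.1 288.8 127.3] 5.6
[533.2 290.2 110.1] 1.0
[535.4 291.6  91.7] 7.9
[527.9 261.3 109.9] 1.3
[530.1 261.9  91.4] 8.8
[504.9 295.3 110.2] 1.1
[506.6 296.8  92.1] 7.9
```

View pics/f.png

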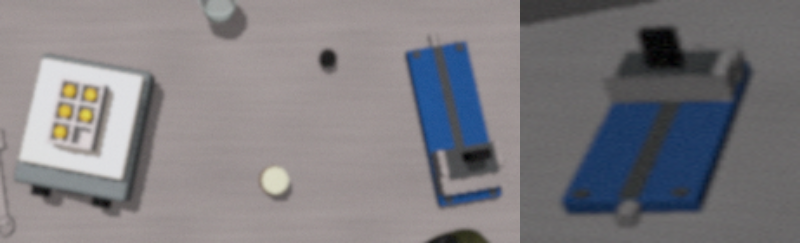

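The picture shows the five slugs flush in the block (tops at z≈110), the block central on the hotplate and the vise shut with its jaw at the fixed end. The stopper, jar, beaker and wrench look undisturbed. I hand it in.

```bash
python3 -c "
from cell import manip
print(manip.sign_off())"
```

```text
the job is handed in; nothing more can be done
None
```

The job is handed in (no verdict came back): the block is flat in the middle of the hotplate, all five slugs I found are down in its pockets, and the vise is fully shut.

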